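Hold the slice-gauge tongs at their mark

ROBOT

A 6-joint arm with a two-finger parallel gripper is mounted at the origin on a cart in front of the work surface, level with it; the furniture and walls round the work are solid. World frame = base frame: x ahead of the robot, y to its left, z up, the work surface at z = 0. Lengths are in mm, angles in rad, forces in N, time in s.
With the tool pointing down it reaches from about 275 to 1000 mm from the base axis. Payload 8.4 kg.
Tool frame: the origin (TCP) lies at the very end of the fingers, on their centre line; the grasp point (between the pads) lies 19 mm behind it; z points along the fingers, y is the direction in which the jaws open and shut (so a half turn about z gives the same grasp; the last joint's range is limited). The gripper opens to 85 mm and grips with 20 to 120 N. Pads are 22 mm wide; open, the fingers measure 114 mm over their backs; the gripper's body (76 mm by 85 mm) begins 54 mm behind the grasp point. The pads swing forward as they close: fully open they stand 13 mm farther back than shut.
Start: joints at [1.245, 0.353, 1.633, -0, 1.155, -0.002], TCP at [198.856, 592.523, 203.281] pointing down, gripper open.
Joint ranges: [-2.63, 2.63], [-0.92, 2.1], [0.06, 2.66], [-1.3, 4.44], [0, 2.69], [-3.02, 3.02]. Speed limits (rad/s): [2.22, 2.22, 2.79, 3.14, 3.14, 3.14].

INTERFACE

Orientations are given as [roll, pitch, yaw] about the fixed x, y, z axes, in that order (R = Rz(yaw) Ry(pitch) Rx(roll)).
In Python, from rig import sense, grab_frame, sign_off, masks_of gives the robot as it stands. The module is installed in compiled form; this text tells all that it offers.
- The arm moves only by the shell command python3 -m inch 'ROWS' [FORCE]. ROWS is JSON, a list of rows, each an object of numbers: "gripper": the finger opening in m, from 0 to 0.0854; "tx", "ty", "tz": the shift along the tool's x, y, z in m; "spin": the turn about the tool's z in degrees. In form: [{"gripper": .., "tx": .., "ty": .., "tz": .., "spin": ..}, ...]. A call has exactly 8 rows; each row shifts and turns the commanded pose from where the row before left it, along the tool's axes as they then stand; what a row does not reach is not made up. A row lasts 1/10 s, in which the tool goes at most 50 mm and 8.59 degrees, less where a joint would pass 70% of its speed; a pose out of reach is approached as far as the arm can. A call is refused whole if a number of a shift passes 0.05 or a number of a turn 8.59, either way. A call with a gripper value outside its range is refused whole. The fingers move at their own pace and stop on an object; FORCE is the grip in N (left out, the last holds). Time passes only in rows, so rows that do not move let the fingers close, or fill a call up. It gives the time, the measured TCP pose, the force and the opening at its end, in the units of the state.
- sense(): the state, without advancing time (a new reading comes with each control period).
- grab_frame(name): name is "scene" or "top"; returns a dict with "pixels" (384x512x3 uint8, red, green, blue), "K" (3x3 intrinsics, pixels), "extrinsics" (4x4, takes a point from camera to world coordinates). Camera axes: x right, y down, z forward; pixel columns grow to the right and rows downward; lengths in mm; the calibration is good to about 2 mm. A picture is of the moment at which its call begins. There is no depth.
- sign_off(): hands the job in, once; it reports no verdict.
Trained networks look in the newest picture that a camera, given by its name, has taken for a name from the list of things; names that differ only in an ending like _2 or _b are one class to them, and where a whole thing is asked for, a point or a joint stands for the part that bears it (a point fixed in the world has none). Each returns a list of dicts, best first, with "conf" (0 to 1); they miss things now and then, are a little off and sometimes report something else, mostly with a low value. They report only what shows in the picture. A call takes as long as a camera call.
- masks_of(camera, target): "pixels" (384x512 bool, what is visible of it) and "centre" ([row, column] in pixels, amid what is visible of it).
The state is a dict: "clock": time; "qpos": joint angles; "qvel": joint speeds; "joint_efforts": joint torques, N m; "eef_pos": TCP position; "tcp_rot": TCP orientation; "contact_force": force on the tool from outside, world axes, zero at the start; "wrist_torque": the same for the moment, N m; "opening": opening from 0.0 (shut) to 1.0 (fully open).
Only numpy, scipy, OpenCV 4.12 (cv2) and the standard library are available. Lean on these libraries where they do the work, as an engineer would, in place of code of your own. Each camera call takes 0.05 s, during which the arm holds its last target.

TASK

Take the sprung steel tongs off their wooden rest and hold them level with their tips above the middle of the sliced pepper on the glass board, clear of it but no more than about 20 cm over it, squeezed until the peg on the moving arm stands at the mark on the cross strip (20 mm between the tips), so that the cook can judge the slices by that gap. Keep that gap steady for at least two seconds and finish while still holding the tongs so, neither putting them down nor letting go; never squeeze the tips together, and leave the sliced pepper and the other food and the salt shaker where they are.

Things in the scene. Friction and masses are not known exactly. Their poses are not given: they have to be found in the camera images.
- tongs_grip (a point): Where to grip the steel tongs (190 mm long, about 80 g, flat on a wooden rest): between their two flat arms (14 mm tall, 5 mm thick) beside ribs on the outer faces, half-way up, 47 mm over the worktop, at their balance point, 110 mm from the hinge, 68 mm short of the tips. x: hinge to tips; y: moving arm to fixed arm; z up. Close fingers along y. Width over both arms here: 47 mm at rest, 34 mm at the mark.
- tongs_tips (a point): Point between the tips, half-way up, 68 mm along x and 6.5 mm along +y from the grip point, same axes; fixed to the fixed arm, midway between the tips when the gap is at the mark. The arms' outer faces at the grip are parallel to x at the mark (the fixed arm's always). Squeezing there takes about 3 N at first, 6.5 N at the mark; the spring opens the tongs again.
- tongs_arm (a joint): Squeeze angle, rad: 0 at rest (tips 40 mm apart), 0.111 at the mark (20 mm), 0.21 shut. Tip gap in mm = 40 - 180 x value; width over the arms at the grip = 47 - 118 x value. A flat strip on the fixed arm crosses over the moving arm 30 mm short of the tips; the dark line on it is the mark, and a small upright peg on the moving arm beside the strip comes level with it at 20 mm.
- slices_mid (a point): Middle of the heap of green pepper slices (94 x 143 x 53 mm; this point 26 mm above its underside, heap top 59 mm above the worktop), loose on the glass board (205 x 265 x 6 mm) on the worktop. The board is to the left or to the right of the robot's middle, the tongs on the other side.
- rest: Wooden rest of the tongs, fixed: foot 165 x 104 x 8 mm and two cross bars 12 mm thick, 120 mm apart, that carry the tongs 40 mm above the worktop (end lips to 48 mm). Between the bars it is free down to the foot. Origin: middle of its underside, about below the grip point; x along the tongs towards their tips.
- pepper: Whole green pepper, 83 x 85 x 87 mm, loose on the board beside the slices; origin at the middle of its underside. Not to be disturbed.
- lemon: Lemon, 71 x 53 x 51 mm, loose on the worktop about 120 mm to the +y side of the rest; origin at the middle of its underside. Not to be disturbed.
- salt: Salt shaker, 44 mm across and 90 mm tall, loose and upright on the worktop about 115 mm to the -y side of the rest; origin at the middle of its underside. Not to be disturbed.

How it is judged:
By the outcome, as a careful person would: the job done as asked, in the order asked, and still so for the second after the job is handed in, while the arm keeps its last pose, push and grip.
It also fails if it takes over 42 s, if anything falls off the work surface, if the arm or the gripper's body presses on something with over 40 N, if the wrist force passes 120 N, or if a joint passes its speed limit or range.

## Working session

There is one attempt and no reset: what is moved stays moved. The work goes in short steps, Python scripts to look and compute and a shell command to move; the robot and the scene stay as the last step left them, time stands still between calls to the robot, and variables do not carry over. Pictures are saved under pics/ and viewed, and the job is handed in when it is done.

```bash
mkdir -p pics; ls; python3 - <<'E'
from rig import *
import cv2
print(sense())
for n in ("scene","top"):
    f=grab_frame(n); cv2.imwrite(f"pics/{n}0.png",f["pixels"][:,:,::-1]); print(n,f["K"],f["extrinsics"])
    for t in ("tongs_grip","tongs_tips","slices_mid","rest","pepper","lemon","salt"):
        for d in masks_of(n,t)[:2]: print(t,round(d["conf"],2),d["centre"],d["pixels"].sum())
E
```

```text
pics
{'clock': 0.0, 'qpos': array([ 1.24458821e+00,  3.53642349e-01,  1.63412305e+00,  3.66994094e-06,
        1.15520692e+00, -2.36738342e-03]), 'qvel': array([-0.00043559, -0.00011661, -0.0004782 , -0.00079507,  0.0004573 ,
       -0.00053457]), 'joint_efforts': array([ 1.48369359e-04, -6.05254984e+01, -3.42081606e+01,  4.15534828e-05,
        9.10969247e-03, -1.49040511e-05]), 'eef_pos': array([198.69723699, 592.03623519, 202.57007308]), 'tcp_rot': array([-3.14021300e+00, -6.62169367e-06,  2.81775043e+00]), 'contact_force': array([-0.10341651, -0.38438671, -0.14335168]), 'wrist_torque': array([ 0.04407102, -0.02275707,  0.01400544]), 'opening': 0.9988067668572858}
scene [[477.68922423   0.         251.66998981]
 [  0.         477.68922423 193.26686789]
 [  0.           0.           1.        ]] [[ 9.86306866e-01  1.49579901e-01 -6.94594779e-02  5.93303599e+02]
 [ 1.64657713e-01 -8.69371555e-01  4.65919454e-01 -6.24867470e+02]
 [ 9.30609158e-03 -4.70976595e-01 -8.82096618e-01  1.25188714e+03]
 [ 0.00000000e+00  0.00000000e+00  0.00000000e+00  1.00000000e+00]]
tongs_grip 0.57 [135.3
[... 194 characters left out ...]
274.9] 225
salt 0.62 [171.5, 244.8] 269
top [[461.56806059   0.         253.87610008]
 [  0.         461.56806059 186.09400175]
 [  0.           0.           1.        ]] [[ 4.63557018e-02 -9.71985736e-01  2.30423258e-01  2.53467087e+02]
 [-9.98905980e-01 -4.65280544e-02  4.68868711e-03 -1.17199657e+01]
 [ 6.16380888e-03 -2.30388517e-01 -9.73079205e-01  1.17589516e+03]
 [ 0.00000000e+00  0.00000000e+00  0.00000000e+00  1.00000000e+00]]
tongs_grip 0.8 [205.6, 159.2] 370
tongs_grip 0.42 [183.1, 283.2] 1006
tongs_tips 0.72 [194.6, 167.6] 344
slices_mid 0.68 [185.1, 339.9] 1288
rest 0.89 [198.9, 179.0] 2206
pepper 0.94 [182.1, 281.5] 949
lemon 0.76 [186.4, 127.1] 393
salt 0.64 [205.2, 214.8] 260
```

```bash
python3 - <<'E'
import cv2
a=cv2.imread("pics/top0.png"); cv2.imwrite("pics/top0z.png",cv2.resize(a[120:270,90:400],None,fx=2.5,fy=2.5,interpolation=cv2.INTER_CUBIC))
cv2.imwrite("pics/top0t.png",cv2.resize(a[150:250,110:230],None,fx=6,fy=6,interpolation=cv2.INTER_CUBIC))
a=cv2.imread("pics/scene0.png"); cv2.imwrite("pics/scene0t.png",cv2.resize(a[90:190,200:330],None,fx=6,fy=6,interpolation=cv2.INTER_CUBIC))
E
```

```text
(no output)
```

View pics/top0.png

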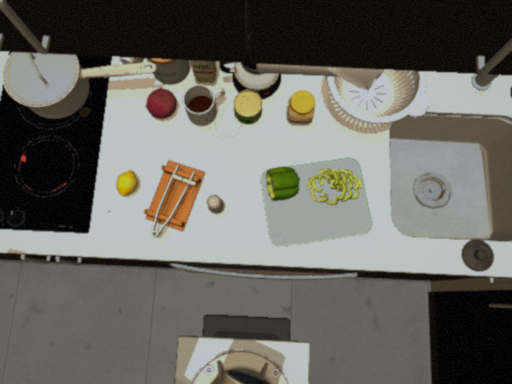

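View pics/scene0.png

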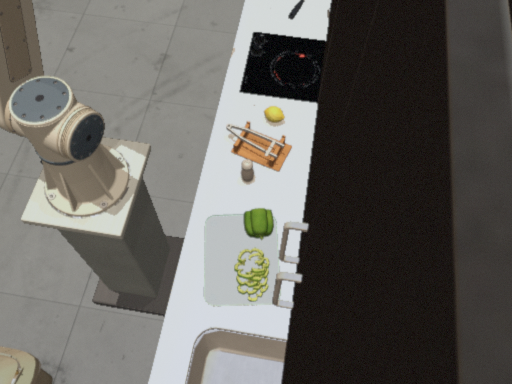

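View pics/top0t.png

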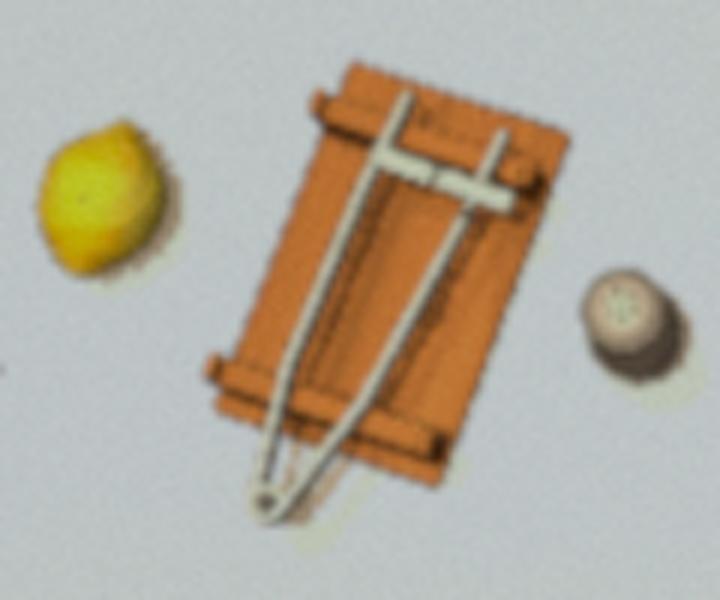

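View pics/scene0t.png

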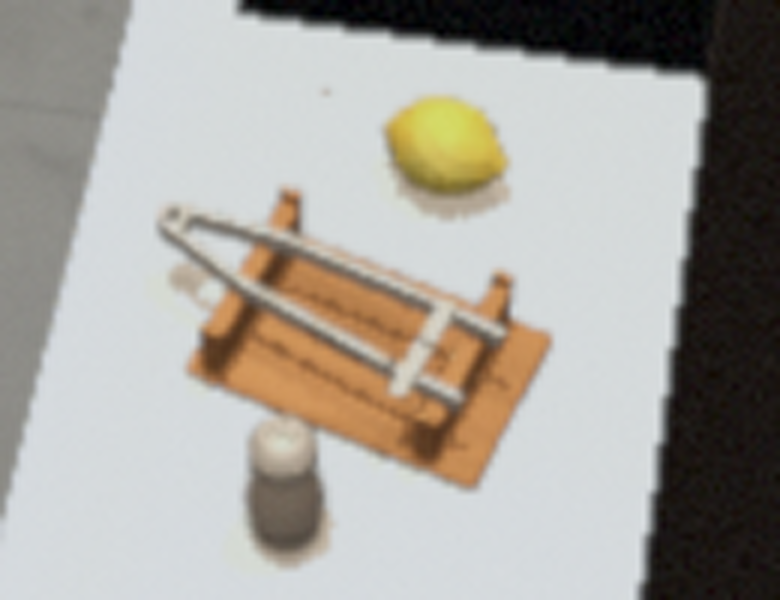

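```bash
cat > h.py <<'E'
import numpy as np,cv2
from rig import *
def ray(n,u,v,z,f):
    K=f["K"];T=f["extrinsics"]
    d=T[:3,:3]@np.linalg.solve(K,[u,v,1.]);c=T[:3,3]
    return c+d*(z-c[2])/d[2]
def proj(P,f):
    P=np.atleast_2d(P);T=f["extrinsics"];c=(P-T[:3,3])@T[:3,:3];p=c@f["K"].T;return p[:,:2]/p[:,2:]
def tri(us,fs):
    A=[];b=[]
    for (u,v),f in zip(us,fs):
        T=f["extrinsics"];d=T[:3,:3]@np.linalg.solve(f["K"],[u,v,1.]);d/=np.linalg.norm(d);M=np.eye(3)-np.outer(d,d);A.append(M);b.append(M@T[:3,3])
    return np.linalg.solve(sum(A),sum(b))
E
python3 - <<'E'
from h import *
ft=grab_frame("top");fs=grab_frame("scene")
z=lambda x,y,o:(o[0]+(x+.5)/6-.5,o[1]+(y+.5)/6-.5)
ot=(110,150);os=(200,90)
pt=dict(hinge=((266,502),(175,217)),ftip=((406,95),(503,335)),mtip=((502,133),(463,400)))
for k,(a,b) in pt.items():
    a=z(*a,ot);b=z(*b,os);print(k,ray(0,*a,54,ft).round(1),ray(0,*b,54,fs).round(1),tri([a,b],[ft,fs]).round(1))
print("rest corners")
C=np.array([ray(0,*z(*p,ot),8,ft) for p in ((355,65),(570,137),(437,485),(218,405))]);print(C.round(1),C.mean(0).round(1))
print(np.linalg.norm(C-np.roll(C,-1,0),axis=1))
C2=np.array([ray(0,*z(*p,os),8,fs) for p in ((552,335),(475,488))]);print(C2.round(1))
e=C[:2].mean(0)-C[2:].mean(0);print("yaw",np.arctan2(e[1],e[0]))
for t,h in (("slices_mid",32),("lemon",25),("salt",45),("pepper",45)):
    a=masks_of("top",t);b=masks_of("scene",t)
    for r in a[:2]: c=r["centre"];print(t,"top",r["conf"],ray(0,c[1],c[0],h,ft).round(1))
    for r in b[:2]: c=r["centre"];print(t,"scn",r["conf"],ray(0,c[1],c[0],h,fs).round(1))
    
for n,f in(("top",ft),("scene",fs)):
    m=masks_of(n,"slices_mid")[0]["pixels"];v,u=np.nonzero(m)
    P=np.array([ray(0,x,y,25,f) for x,y in zip(u,v)]);print("slices ext",P.min(0),P.max(0),(P.min(0)+P.max(0))/2)
E
```

```text
hinge [389.6 231.4  54. ] [390.8 227.9  54. ] [390.  232.6  47.8]
ftip [563.4 189.2  54. ] [566.2 184.8  54. ] [565.9 190.8  45.1]
mtip [548.9 147.7  54. ] [551.8 143.3  54. ] [551.4 149.   44.9]
rest corners
[[588.7 220.9   8. ]
 [560.6 124.5   8. ]
 [405.8 169.9   8. ]
 [435.5 265.8   8. ]] [497.6 195.2   8. ]
[100.46160529 161.33863657 100.41152734 159.58911557]
[[590.3 220.3   8. ]
 [563.6 121.8   8. ]]
yaw -0.2849891680395086
slices_mid top 0.74 [507.5 317.1  32. ]
slices_mid top 0.65 [ 543.1 -222.    32. ]
slices_mid scn 0.91 [ 540.6 -225.5   32. ]
lemon top 0.59 [510.1 320.   25. ]
lemon top 0.19 [489.1 227.9  25. ]
lemon scn 0.52 [517.9 313.4  25. ]
lemon scn 0.37 [535.3 -67.5  25. ]
salt top 0.83 [470.7  95.4  45. ]
salt scn 0.58 [466.1  84.7  45. ]
pepper top 0.79 [536.8 -81.9  45. ]
pepper scn 0.88 [534.8 -76.2  45. ]
pepper scn 0.33 [ 540.6 -226.    45. ]
slices ext [486.66311707 295.07389435  25.        ] [548.13778117 347.29943779  25.        ] [517.40044912 321.18666607  25.        ]
slices ext [ 485.84859627 -290.60313058   25.        ] [ 584.85158738 -145.18020969   25.        ] [ 535.35009183 -217.89167014   25.        ]
```

```bash
python3 - <<'E'
from h import *
yaw=-.285;u=np.array([np.cos(yaw),np.sin(yaw),0]);n=np.array([-u[1],u[0],0]);G=np.array([0,0,54.])+420*u+323*n
out=[]
for name in ("top","scene"):
    f=grab_frame(name)
    # 3px/mm; horizontally x -125..85, vertical y +40..-50
    X,Y=np.meshgrid(np.arange(-125,85,1/3),np.arange(40,-50,-1/3))
    P=G+X[...,None]*u+Y[...,None]*n
    q=proj(P.reshape(-1,3),f).reshape(X.shape+(2,)).astype(np.float32)
    im=cv2.remap(f["pixels"],q[...,0],q[...,1],cv2.INTER_CUBIC)[:,:,::-1].copy()
    for x in range(-120,85,10): cv2.line(im,(3*(x+125),0),(3*(x+125),6 if x else 20),(0,0,255),1)
    for y in range(-50,41,10): cv2.line(im,(0,3*(40-y)),(6 if y else 629,3*(40-y)),(0,0,255),1)
    for y in (23.5,-23.5): cv2.line(im,(300,int(3*(40-y))),(420,int(3*(40-y))),(255,0,0),1)
    out.append(im)
cv2.imwrite("pics/rect.png",np.vstack(out))
E
```

```text
(no output)
```

View pics/rect.png

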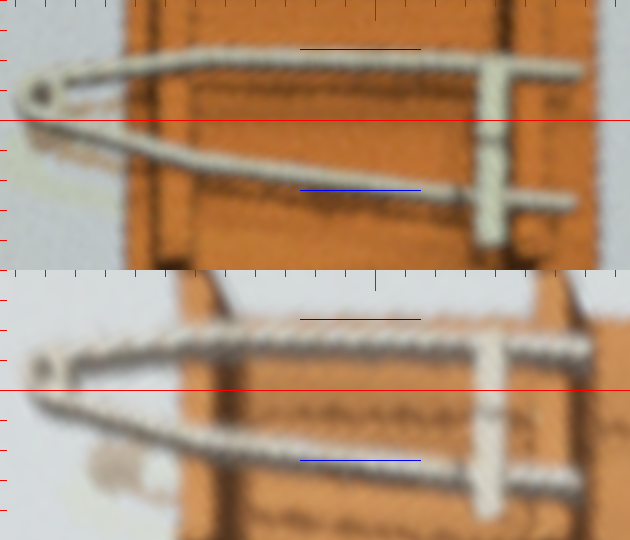

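```bash
A='{"gripper":0.0854,"tx":-0.025,"ty":-0.0186,"tz":0,"spin":0}'; python3 -m inch '[{"gripper":0.0854,"tx":-0.025,"ty":-0.0186,"tz":0,"spin":-1.65},{"gripper":0.0854,"tx":-0.025,"ty":-0.0186,"tz":0,"spin":0},{"gripper":0.0854,"tx":-0.025,"ty":-0.0186,"tz":0,"spin":0},{"gripper":0.0854,"tx":-0.025,"ty":-0.0186,"tz":0,"spin":0},{"gripper":0.0854,"tx":-0.025,"ty":-0.0186,"tz":0,"spin":0},{"gripper":0.0854,"tx":-0.025,"ty":-0.0186,"tz":0,"spin":0},{"gripper":0.0854,"tx":-0.025,"ty":-0.0186,"tz":0,"spin":0},{"gripper":0.0854,"tx":-0.025,"ty":-0.0186,"tz":0,"spin":0}]' 20
```

```text
clock: 2.3
eef_pos: [346.9, 390.5, 203.4]
tcp_rot: [3.141, 0.0, 2.847]
contact_force: [0.4, 0.7, 0.1]
opening: 0.998
```

```bash
python3 -m inch '[{"gripper":0.0854,"tx":-0.027,"ty":-0.02,"tz":0,"spin":0},{"gripper":0.0854,"tx":-0.027,"ty":-0.02,"tz":0,"spin":0},{"gripper":0.0854,"tx":-0.027,"ty":-0.02,"tz":0,"spin":0},{"gripper":0.0854,"tx":-0.027,"ty":-0.02,"tz":0,"spin":0},{"gripper":0.0854,"tx":-0.027,"ty":-0.02,"tz":0.01,"spin":0},{"gripper":0.0854,"tx":-0.027,"ty":-0.02,"tz":0.02,"spin":0},{"gripper":0.0854,"tx":-0.027,"ty":-0.02,"tz":0.02,"spin":0},{"gripper":0.0854,"tx":-0.01,"ty":-0.008,"tz":0.02,"spin":0}]' 20
python3 - <<'E'
from h import *
s=sense();print(s["eef_pos"],s["tcp_rot"],s["qpos"])
for n in("top","scene"):
    f=grab_frame(n);a=f["pixels"][:,:,::-1];P=[494,191,54]
    u,v=proj(P,f)[0].astype(int)
    cv2.imwrite(f"pics/{n}1.png",cv2.resize(a[max(0,v-60):v+60,u-70:u+70],None,fx=5,fy=5,interpolation=cv2.INTER_CUBIC))
E
```

```text
clock: 3.1
eef_pos: [495.4, 190.0, 132.9]
tcp_rot: [3.141, 0.001, 2.845]
contact_force: [1.0, 0.6, -0.4]
opening: 1.002
[495.36846087 190.00933745 132.88602649] [3.14123551e+00 1.41837893e-03 2.84500275e+00] [ 3.63848037e-01  2.88959375e-01  1.90222773e+00 -7.23460522e-04
  9.49066457e-01 -9.09937656e-01]
```

View pics/top1.png

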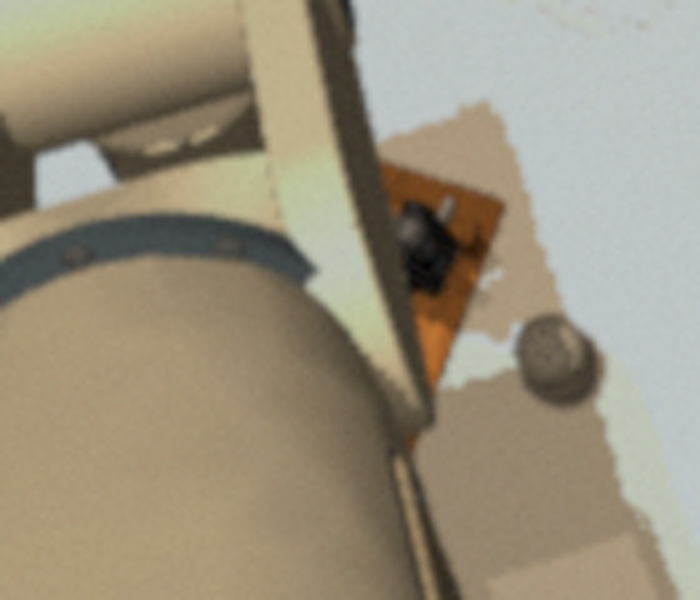

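View pics/scene1.png

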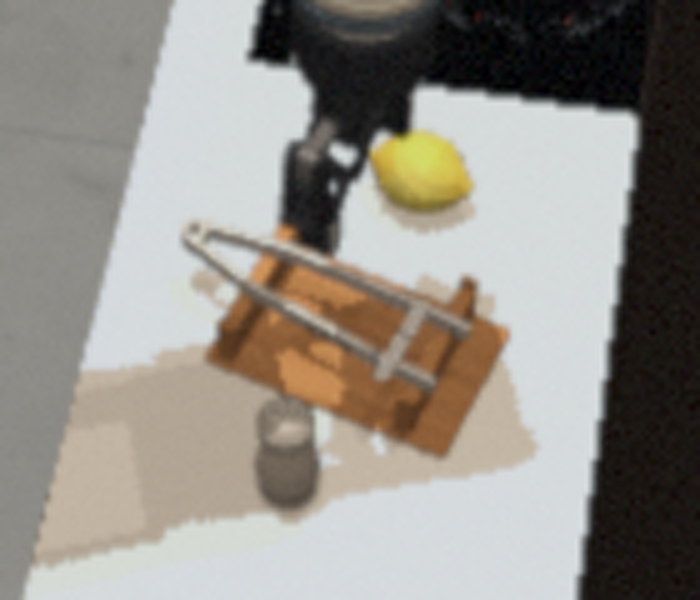

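```bash
python3 -m inch '[{"gripper":0.0854,"tx":0.0015,"ty":0,"tz":0.02,"spin":0},{"gripper":0.0854,"tx":0,"ty":0,"tz":0.02,"spin":0},{"gripper":0.0854,"tx":0,"ty":0,"tz":0.015,"spin":0},{"gripper":0.0854,"tx":0,"ty":0,"tz":0.015,"spin":0},{"gripper":0.0854,"tx":0,"ty":0,"tz":0.01,"spin":0},{"gripper":0.0854,"tx":0,"ty":0,"tz":0.01,"spin":0},{"gripper":0.0854,"tx":0,"ty":0,"tz":0.01,"spin":0},{"gripper":0.0854,"tx":0,"ty":0,"tz":0.006,"spin":0}]' 20
python3 - <<'E'
from h import *
s=sense();print(s["eef_pos"],s["tcp_rot"],s["contact_force"])
for n in("scene",):
    f=grab_frame(n);a=f["pixels"][:,:,::-1];P=[494,191,54]
    u,v=proj(P,f)[0].astype(int)
    cv2.imwrite(f"pics/{n}2.png",cv2.resize(a[max(0,v-60):v+60,u-70:u+70],None,fx=5,fy=5,interpolation=cv2.INTER_CUBIC))
E
```

```text
clock: 4.0
eef_pos: [492.0, 192.6, 26.7]
tcp_rot: [-3.141, -0.0, 2.847]
contact_force: [0.6, 0.8, 0.3]
opening: 1.002
[492.02416002 192.5904629   26.71421502] [-3.14147369e+00 -2.01096675e-04  2.84672170e+00] [0.58933225 0.84344996 0.33358662]
```

View pics/scene2.png

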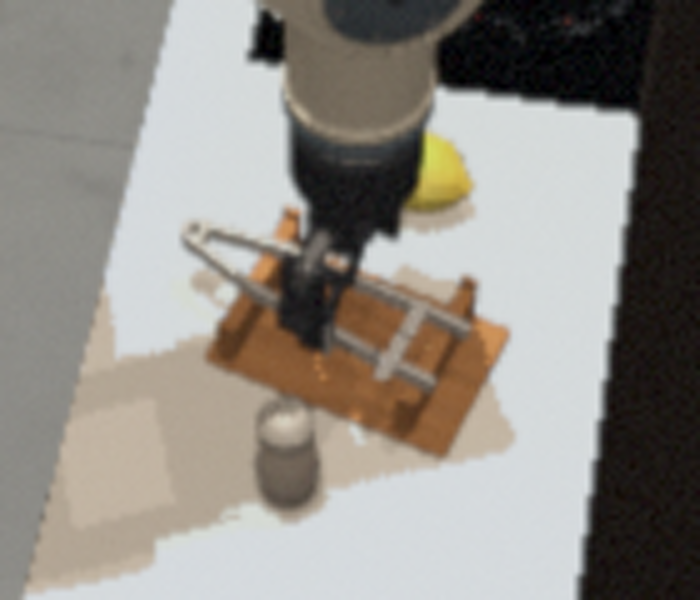

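```bash
python3 - <<'E'
from h import *
f=grab_frame("scene");a=f["pixels"][:,:,::-1]
yaw=-.295;u=np.array([np.cos(yaw),np.sin(yaw),0]);n=np.array([-u[1],u[0],0])
c=proj([494,191,54],f)[0].astype(int)
im=cv2.resize(a[max(0,c[1]-50):c[1]+50,c[0]-60:c[0]+60],None,fx=6,fy=6,interpolation=cv2.INTER_CUBIC)
def pt(P,col):
    q=(proj(P,f)[0]-[c[0]-60,max(0,c[1]-50)]+.5)*6-.5;print(q.round());cv2.circle(im,tuple(int(v) for v in q),4,col,-1)
G=np.array([494,191,0.]);T=np.array([492,192.6,0])
for s in(1,-1):
    pt(G+s*21*n+[0,0,54],(0,0,255))
    pt(T+s*50*n+[0,0,40],(0,255,0))
pt(G-110*u+[0,0,54],(255,0,255));pt(G+68*u-23*n+[0,0,54],(255,0,255));pt(G+68*u+19*n+[0,0,54],(255,0,255))
cv2.imwrite("pics/s3.png",im)
E
```

```text
[381. 274.]
[401. 245.]
[344. 336.]
[315. 391.]
[169. 224.]
[466. 390.]
[501. 327.]
```

View pics/s3.png

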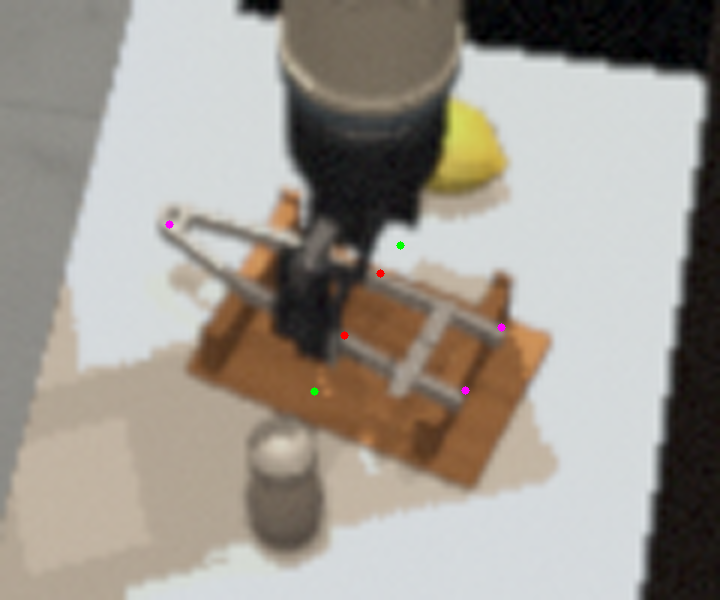

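```bash
python3 -m inch '[{"gripper":0.06,"tx":-0.002,"ty":0,"tz":0,"spin":0},{"gripper":0.055,"tx":0,"ty":0,"tz":0,"spin":0},{"gripper":0.05,"tx":0,"ty":0,"tz":0,"spin":0},{"gripper":0.046,"tx":0,"ty":0,"tz":0,"spin":0},{"gripper":0.044,"tx":0,"ty":0,"tz":0,"spin":0},{"gripper":0.042,"tx":0,"ty":0,"tz":0,"spin":0},{"gripper":0.041,"tx":0,"ty":0,"tz":0,"spin":0},{"gripper":0.04,"tx":0,"ty":0,"tz":0,"spin":0}]' 20
python3 - <<'E'
from h import *
s=sense();print(s["eef_pos"],s["contact_force"],s["wrist_torque"],s["opening"]*85.4)
f=grab_frame("scene");a=f["pixels"][:,:,::-1];c=[254,134]
cv2.imwrite("pics/s4.png",cv2.resize(a[90:190,200:320],None,fx=6,fy=6,interpolation=cv2.INTER_CUBIC))
E
```

```text
clock: 4.9
eef_pos: [494.1, 191.9, 27.3]
tcp_rot: [-3.142, -0.0, 2.847]
contact_force: [-0.7, -0.2, -1.0]
opening: 0.471
[494.05892119 191.85245326  27.27681635] [-0.73501986 -0.16864244 -1.01738827] [-0.02066344 -0.00263317 -0.04191998] 40.18719093285832
```

View pics/s4.png

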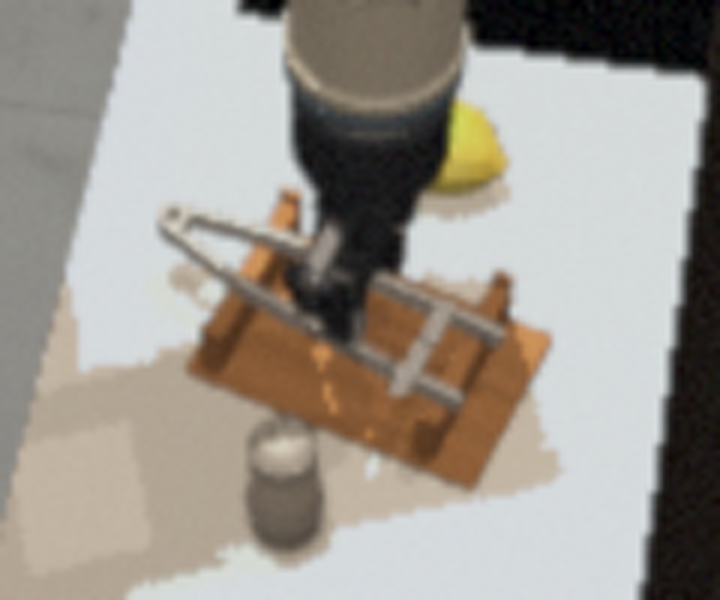

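```bash
python3 - <<'E'
from h import *
f=grab_frame("scene");a=f["pixels"][:,:,::-1]
yaw=-.295;u=np.array([np.cos(yaw),np.sin(yaw),0]);n=np.array([-u[1],u[0],0])
x0,y0=240,115
b=np.clip((a.astype(float)/255)**.5*255,0,255).astype(np.uint8)
im=cv2.resize(b[y0:y0+50,x0:x0+50],None,fx=12,fy=12,interpolation=cv2.INTER_CUBIC)
def pt(P,col,l):
    q=(proj(P,f)[0]-[x0,y0]+.5)*12-.5;print(l,q.round());cv2.circle(im,tuple(int(v) for v in q),3,col,-1)
T=np.array([494,191.9,0])
for z in (31,54):
  for lat in (-20,-34):
    for w in(-11,11): pt(T+lat*n+w*u+[0,0,z],(0,255,0) if z==31 else (255,0,0),(z,lat,w))
for w in(-40,-20,0,20,40): pt(T+w*u-n*(24+.111*w)+[0,0,54],(0,0,255),w)
cv2.imwrite("pics/s5.png",im)
f=grab_frame("top");cv2.imwrite("pics/t5.png",cv2.resize(f["pixels"][130:250,100:250,::-1],None,fx=5,fy=5))
E
```

```text
(31, -20, -11) [171. 400.]
(31, -20, 11) [249. 433.]
(31, -34, -11) [146. 442.]
(31, -34, 11) [224. 474.]
(54, -20, -11) [172. 349.]
(54, -20, 11) [251. 382.]
(54, -34, -11) [147. 391.]
(54, -34, 11) [226. 424.]
-40 [ 70. 305.]
-20 [137. 341.]
0 [204. 378.]
20 [273. 415.]
40 [341. 452.]
```

View pics/s5.png

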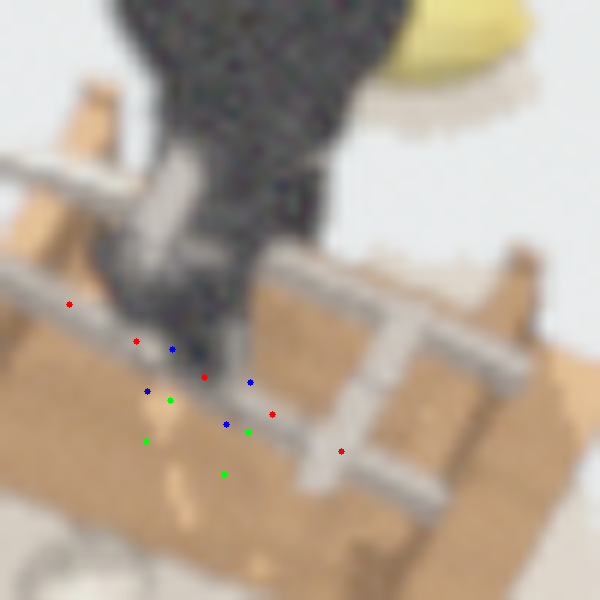

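View pics/t5.png

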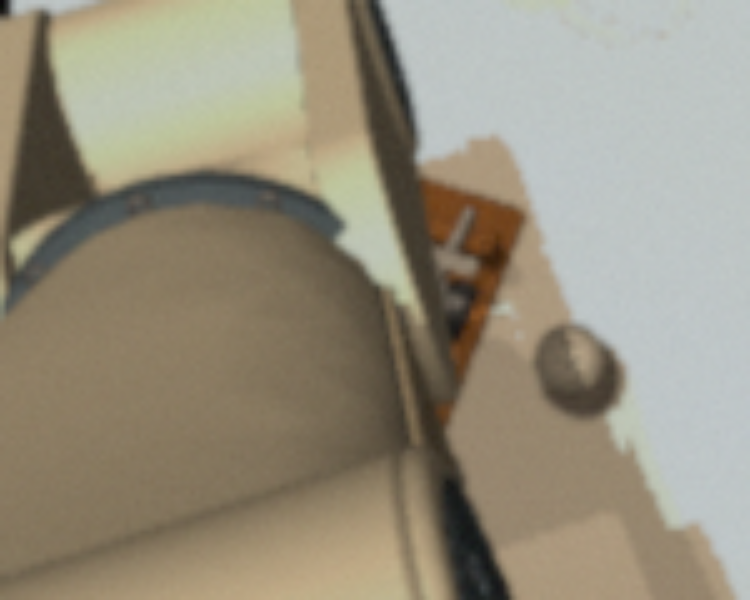

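```bash
python3 - <<'E'
from h import *
f=grab_frame("top");a=f["pixels"][:,:,::-1]
yaw=-.295;u=np.array([np.cos(yaw),np.sin(yaw),0]);n=np.array([-u[1],u[0],0])
x0,y0=170,165
b=np.clip((a.astype(float)/255)**.5*255,0,255).astype(np.uint8)
im=cv2.resize(b[y0:y0+50,x0:x0+50],None,fx=12,fy=12,interpolation=cv2.INTER_CUBIC)
def pt(P,col,l):
    q=(proj(P,f)[0]-[x0,y0]+.5)*12-.5;print(l,q.round());cv2.circle(im,tuple(int(v) for v in q),3,col,-1)
T=np.array([494,191.9,0])
for z in (31,54,80):
  for lat in (-20,-34):
    for w in(-11,11): pt(T+lat*n+w*u+[0,0,z],{31:(0,255,0),54:(255,0,0),80:(255,0,255)}[z],(z,lat,w))
for w in(-40,-20,0,20,40): pt(T+w*u-n*(24+.111*w)+[0,0,54],(0,0,255),w)
cv2.imwrite("pics/t6.png",im)
E
```

```text
(31, -20, -11) [138. 435.]
(31, -20, 11) [176. 339.]
(31, -34, -11) [200. 457.]
(31, -34, 11) [238. 361.]
(54, -20, -11) [121. 413.]
(54, -20, 11) [161. 315.]
(54, -34, -11) [184. 435.]
(54, -34, 11) [223. 337.]
(80, -20, -11) [102. 387.]
(80, -20, 11) [142. 287.]
(80, -34, -11) [167. 409.]
(80, -34, 11) [207. 309.]
-40 [ 67. 542.]
-20 [113. 456.]
0 [159. 370.]
20 [204. 285.]
40 [250. 200.]
```

View pics/t6.png

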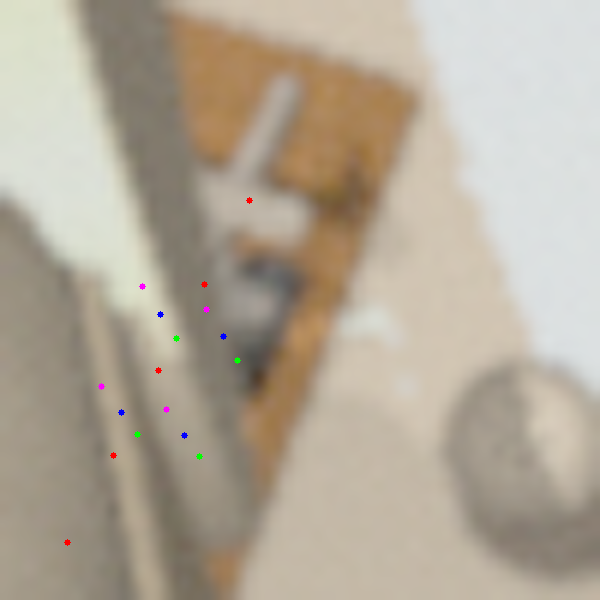

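```bash
python3 - <<'E'
from h import *
a0=cv2.imread("pics/scene0.png");f=grab_frame("scene");a=f["pixels"][:,:,::-1].copy();cv2.imwrite("pics/scene6.png",a)
x0,y0=222,115
c=[cv2.resize(i[y0:y0+50,x0:x0+70],None,fx=11,fy=6*11//6,interpolation=cv2.INTER_CUBIC)[:,:] for i in(a0,a)]
out=np.vstack(c);out=cv2.resize(out,(420,600));
big=np.hstack([cv2.resize(i[125:162,262:292],None,fx=13,fy=13,interpolation=cv2.INTER_CUBIC) for i in (a0,a)])
cv2.imwrite("pics/cmp.png",big);print(big.shape);cv2.imwrite("pics/cmp2.png",np.vstack([cv2.resize(i[y0:y0+50,x0:x0+70],None,fx=6,fy=6,interpolation=cv2.INTER_CUBIC) for i in(a0,a)]))
E
```

```text
(481, 780, 3)
```

View pics/cmp.png

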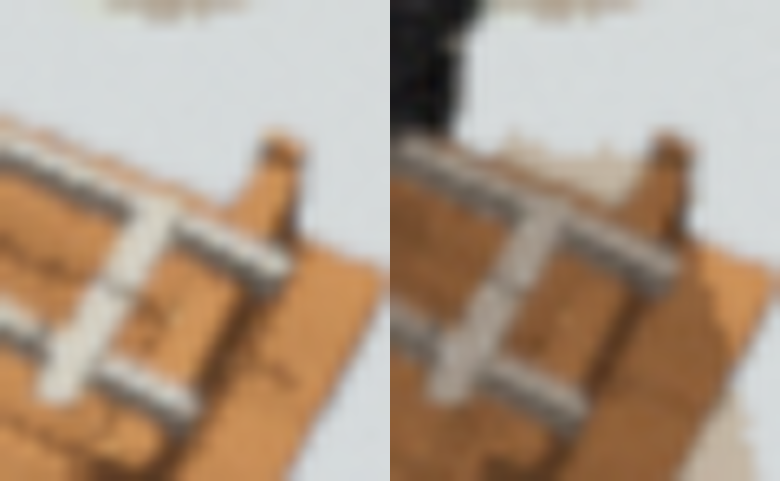

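View pics/cmp2.png

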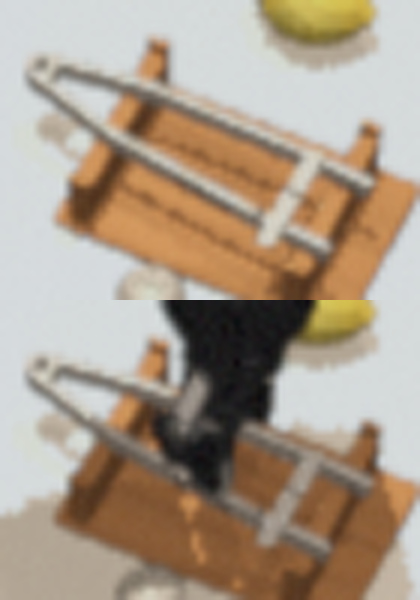

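```bash
python3 - <<'E'
from h import *
f=grab_frame("scene")
yaw=-.295;u=np.array([np.cos(yaw),np.sin(yaw),0]);n=np.array([-u[1],u[0],0])
c=proj([494,191,54],f)[0].astype(int)
def go(img,T,zs,lats,out):
    im=cv2.imread(img);o=[c[0]-70,max(0,c[1]-60)];k=5
    im=np.clip((im/255.)**.5*255,0,255).astype(np.uint8)
    for z,col in zip(zs,((0,255,0),(255,0,0),(0,0,255))):
      for lat in lats:
        for w in(-11,11):
          q=(proj(T+lat*n+w*u+[0,0,z],f)[0]-o+.5)*k-.5;print(z,lat,w,q.round());cv2.circle(im,tuple(int(v) for v in q),3,col,-1)
    cv2.imwrite(out,im[100:460,150:550])
    return im[150:400,200:500]
a=go("pics/scene1.png",np.array([495.4,190,0]),(133,146,171),(-42,-57,42),"pics/q1.png")
b=go("pics/scene2.png",np.array([492,192.6,0]),(27,40,65),(-42,-57,42),"pics/q2.png")
cv2.imwrite("pics/q.png",cv2.resize(np.hstack([a,b]),None,fx=1.3,fy=1.3))
E
```

```text
133 -42 -11 [308. 274.]
133 -42 11 [343. 288.]
133 -57 -11 [296. 293.]
133 -57 11 [331. 308.]
133 42 -11 [372. 168.]
133 42 11 [406. 182.]
146 -42 -11 [308. 261.]
146 -42 11 [343. 275.]
146 -57 -11 [296. 280.]
146 -57 11 [332. 295.]
146 42 -11 [373. 154.]
146 42 11 [407. 168.]
171 -42 -11 [309. 234.]
171 -42 11 [344. 249.]
171 -57 -11 [297. 254.]
171 -57 11 [332. 269.]
171 42 -11 [374. 127.]
171 42 11 [409. 141.]
27 -42 -11 [302. 371.]
27 -42 11 [334. 384.]
27 -57 -11 [291. 389.]
27 -57 11 [323. 403.]
27 42 -11 [362. 269.]
27 42 11 [394. 282.]
40 -42 -11 [302. 359.]
40 -42 11 [335. 373.]
40 -57 -11 [291. 378.]
40 -57 11 [324. 392.]
40 42 -11 [362. 257.]
40 42 11 [395. 270.]
65 -42 -11 [302. 336.]
65 -42 11 [335. 350.]
65 -57 -11 [291. 355.]
65 -57 11 [324. 369.]
65 42 -11 [364. 233.]
65 42 11 [396. 246.]
```

View pics/q.png

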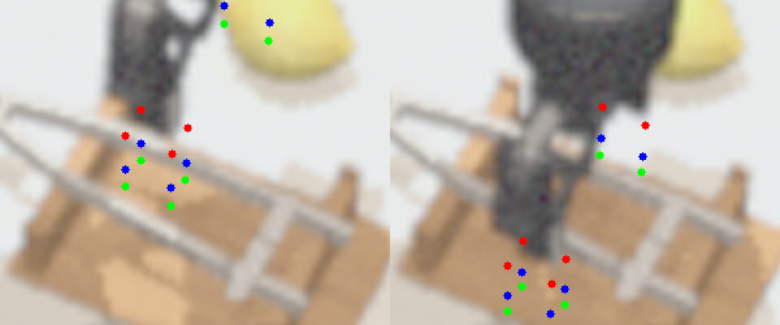

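```bash
python3 -m inch '[{"gripper":0.075,"tx":0,"ty":0,"tz":0,"spin":0},{"gripper":0.075,"tx":0,"ty":0,"tz":0,"spin":0},{"gripper":0.075,"tx":0,"ty":0,"tz":0,"spin":0},{"gripper":0.075,"tx":0,"ty":0,"tz":0,"spin":0},{"gripper":0.075,"tx":0,"ty":0,"tz":0.002,"spin":0},{"gripper":0.075,"tx":0,"ty":0,"tz":0.003,"spin":0},{"gripper":0.075,"tx":0,"ty":0,"tz":0.003,"spin":0},{"gripper":0.075,"tx":0,"ty":0,"tz":0.002,"spin":0}]' 20
python3 - <<'E'
from h import *
s=sense();print(s["eef_pos"],s["contact_force"],s["opening"]*85.4)
f=grab_frame("scene");a=f["pixels"][:,:,::-1].copy();b=np.clip((a/255.)**.5*255,0,255).astype(np.uint8)
cv2.imwrite("pics/s7.png",cv2.resize(b[100:170,215:300],None,fx=8,fy=8,interpolation=cv2.INTER_CUBIC))
E
```

```text
clock: 6.0
eef_pos: [493.9, 191.8, 16.8]
tcp_rot: [-3.141, -0.0, 2.847]
contact_force: [-0.2, -0.1, 1.1]
opening: 0.873
[493.88492726 191.8016112   16.83650906] [-0.19580052 -0.14753557  1.1318203 ] 74.58686939525484
```

View pics/s7.png

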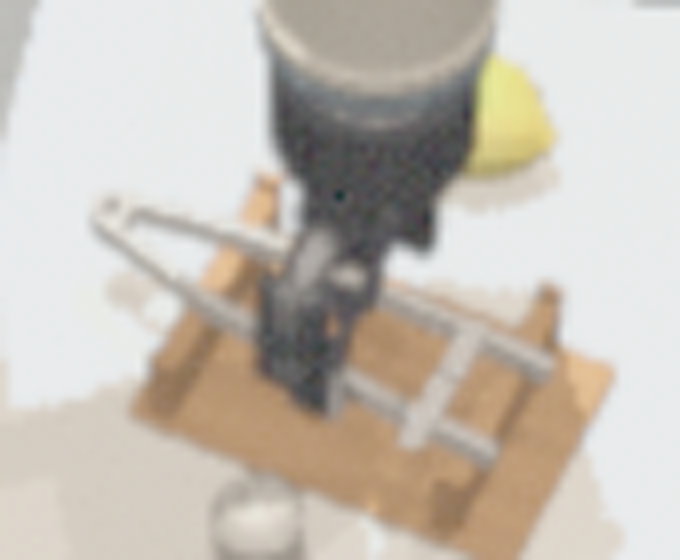

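```bash
python3 -m inch '[{"gripper":0.075,"tx":0,"ty":0,"tz":0.004,"spin":0},{"gripper":0.075,"tx":0,"ty":0,"tz":0.004,"spin":0},{"gripper":0.065,"tx":0,"ty":0,"tz":0,"spin":0},{"gripper":0.055,"tx":0,"ty":0,"tz":0,"spin":0},{"gripper":0.048,"tx":0,"ty":0,"tz":0,"spin":0},{"gripper":0.044,"tx":0,"ty":0,"tz":0,"spin":0},{"gripper":0.042,"tx":0,"ty":0,"tz":0,"spin":0},{"gripper":0.042,"tx":0,"ty":0,"tz":0,"spin":0}]' 20
python3 - <<'E'
from h import *
s=sense();print(s["eef_pos"],s["contact_force"],s["wrist_torque"],s["opening"]*85.4)
f=grab_frame("scene");a=f["pixels"][:,:,::-1].copy();b=np.clip((a/255.)**.5*255,0,255).astype(np.uint8)
cv2.imwrite("pics/s8.png",cv2.resize(b[100:170,215:300],None,fx=8,fy=8,interpolation=cv2.INTER_CUBIC))
E
```

```text
clock: 6.85
eef_pos: [494.5, 192.1, 9.8]
tcp_rot: [3.141, 0.001, 2.847]
contact_force: [-0.0, -0.5, 5.0]
opening: 0.493
[494.54603693 192.0599468    9.7935337 ] [-0.04377316 -0.48275062  4.99530496] [-0.11684852  0.08509579  0.03870893] 42.12831496759852
```

View pics/s8.png

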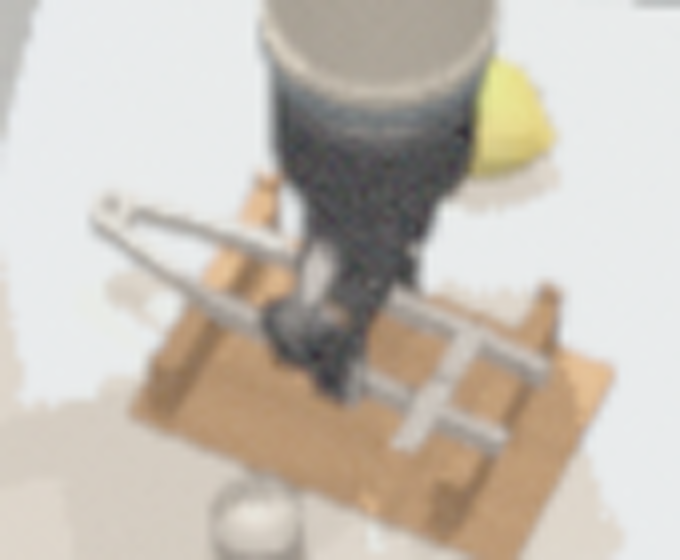

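```bash
python3 -m inch '[{"gripper":0.065,"tx":0,"ty":0,"tz":0,"spin":0},{"gripper":0.065,"tx":0,"ty":0,"tz":0,"spin":0},{"gripper":0.065,"tx":0,"ty":0,"tz":0,"spin":0},{"gripper":0.065,"tx":0,"ty":0,"tz":0.001,"spin":0},{"gripper":0.065,"tx":0,"ty":0,"tz":0.001,"spin":0},{"gripper":0.065,"tx":0,"ty":0,"tz":0.001,"spin":0},{"gripper":0.065,"tx":0,"ty":0,"tz":0,"spin":0},{"gripper":0.065,"tx":0,"ty":0,"tz":0,"spin":0}]' 20
python3 - <<'E'
from h import *
s=sense();print(s["eef_pos"],s["contact_force"],s["wrist_torque"],s["opening"]*85.4)
E
```

```text
clock: 7.7
eef_pos: [494.0, 191.9, 6.2]
tcp_rot: [-3.142, -0.0, 2.847]
contact_force: [0.0, 0.4, 0.7]
opening: 0.759
[494.01475052 191.85433274   6.21517815] [0.01140617 0.35029613 0.71526398] [ 0.00437311 -0.01400334 -0.00822339] 64.8588363564268
```

```bash
python3 -m inch '[{"gripper":0.065,"tx":0,"ty":0,"tz":0.002,"spin":0},{"gripper":0.065,"tx":0,"ty":0,"tz":0.001,"spin":0},{"gripper":0.058,"tx":0,"ty":0,"tz":0,"spin":0},{"gripper":0.054,"tx":0,"ty":0,"tz":0,"spin":0},{"gripper":0.051,"tx":0,"ty":0,"tz":0,"spin":0},{"gripper":0.049,"tx":0,"ty":0,"tz":0,"spin":0},{"gripper":0.049,"tx":0,"ty":0,"tz":0,"spin":0},{"gripper":0.049,"tx":0,"ty":0,"tz":0,"spin":0}]' 20
python3 - <<'E'
from h import *
s=sense();print(s["eef_pos"],s["contact_force"],s["wrist_torque"],s["opening"]*85.4)
f=grab_frame("scene");a=f["pixels"][:,:,::-1].copy();b=np.clip((a/255.)**.5*255,0,255).astype(np.uint8)
cv2.imwrite("pics/s9.png",cv2.resize(b[100:170,215:300],None,fx=8,fy=8,interpolation=cv2.INTER_CUBIC))
E
```

```text
clock: 8.5
eef_pos: [494.1, 191.9, 3.3]
tcp_rot: [3.142, 0.0, 2.847]
contact_force: [0.5, -0.1, -0.4]
opening: 0.575
[494.10751675 191.88884438   3.3130021 ] [ 0.50125033 -0.07953418 -0.40582523] [ 0.01065301 -0.01579874 -0.00176694] 49.0729391085948
```

View pics/s9.png

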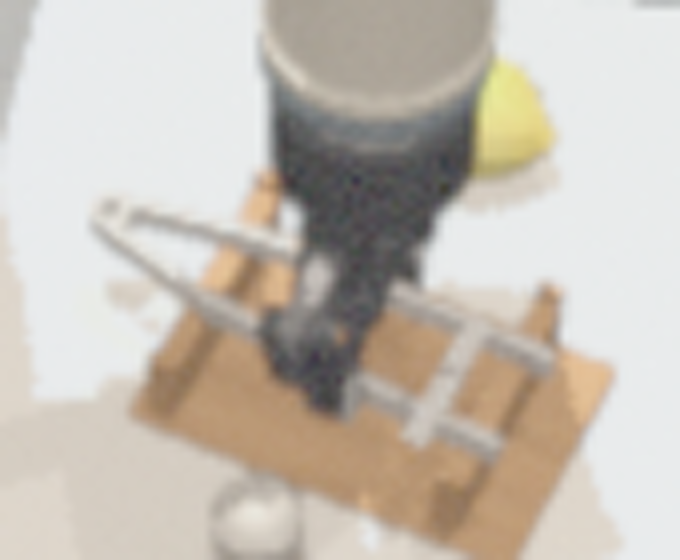

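```bash
python3 -m inch '[{"gripper":0.049,"tx":0,"ty":0,"tz":0.003,"spin":0},{"gripper":0.046,"tx":0,"ty":0,"tz":-0.0005,"spin":0},{"gripper":0.043,"tx":0,"ty":0,"tz":-0.0005,"spin":0},{"gripper":0.041,"tx":0,"ty":0,"tz":-0.0005,"spin":0},{"gripper":0.039,"tx":0,"ty":0,"tz":-0.0005,"spin":0},{"gripper":0.037,"tx":0,"ty":0,"tz":0,"spin":0},{"gripper":0.036,"tx":0,"ty":0,"tz":0,"spin":0},{"gripper":0.036,"tx":0,"ty":0,"tz":0,"spin":0}]' 20
python3 - <<'E'
from h import *
s=sense();print(s["eef_pos"],s["contact_force"],s["wrist_torque"],s["opening"]*85.4)
f=grab_frame("scene");a=f["pixels"][:,:,::-1].copy();b=np.clip((a/255.)**.5*255,0,255).astype(np.uint8)
cv2.imwrite("pics/s10.png",cv2.resize(b[100:170,215:300],None,fx=8,fy=8,interpolation=cv2.INTER_CUBIC))
E
```

```text
clock: 9.35
eef_pos: [494.1, 191.9, 2.3]
tcp_rot: [-3.142, -0.0, 2.847]
contact_force: [-0.1, -0.3, -0.4]
opening: 0.423
[494.05724413 191.87129113   2.26878621] [-0.1155264  -0.27794882 -0.36005991] [-0.03114626 -0.00779052  0.01446331] 36.152292588798865
```

View pics/s10.png

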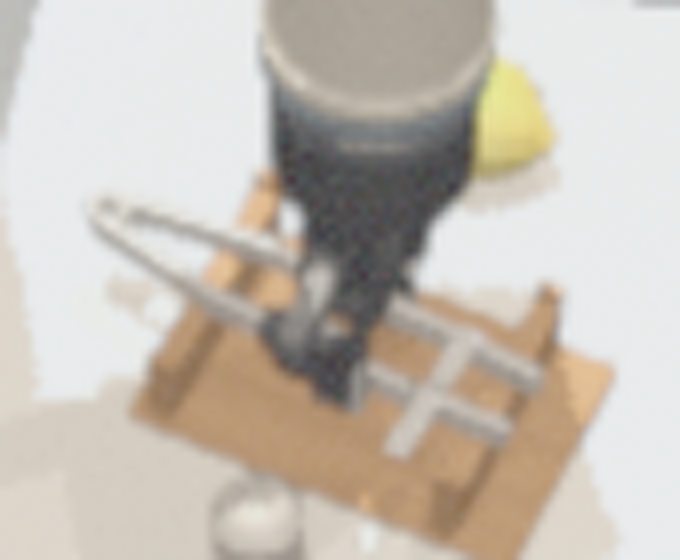

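```bash
python3 -m inch '[{"gripper":0.0345,"tx":0,"ty":0,"tz":0,"spin":0},{"gripper":0.0345,"tx":0,"ty":0,"tz":-0.004,"spin":0},{"gripper":0.0345,"tx":0,"ty":0,"tz":-0.008,"spin":0},{"gripper":0.0345,"tx":0,"ty":0,"tz":-0.012,"spin":0},{"gripper":0.0345,"tx":0,"ty":0,"tz":-0.016,"spin":0},{"gripper":0.0345,"tx":0,"ty":0,"tz":-0.016,"spin":0},{"gripper":0.0345,"tx":0,"ty":0,"tz":-0.012,"spin":0},{"gripper":0.0345,"tx":0,"ty":0,"tz":-0.006,"spin":0}]' 20
python3 - <<'E'
from h import *
s=sense();print(s["eef_pos"],s["contact_force"],s["wrist_torque"],s["opening"]*85.4)
f=grab_frame("scene");a=f["pixels"][:,:,::-1].copy();b=np.clip((a/255.)**.5*255,0,255).astype(np.uint8)
cv2.imwrite("pics/s11.png",cv2.resize(b[80:170,215:300],None,fx=6.5,fy=6.5,interpolation=cv2.INTER_CUBIC))
f=grab_frame("top");a=f["pixels"][:,:,::-1].copy();cv2.imwrite("pics/t11.png",cv2.resize(a[120:240,120:260],None,fx=5,fy=5,interpolation=cv2.INTER_CUBIC))
E
```

```text
clock: 10.2
eef_pos: [494.9, 192.2, 78.1]
tcp_rot: [3.14, 0.002, 2.847]
contact_force: [0.4, -0.5, -0.2]
opening: 0.405
[494.86701437 192.16194239  78.08951982] [ 0.43487475 -0.48837358 -0.16579087] [0.00213056 0.0074487  0.06027563] 34.54835057990247
```

View pics/s11.png

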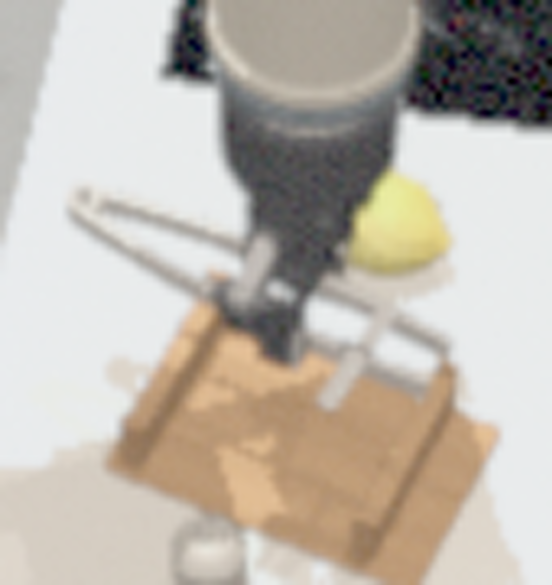

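View pics/t11.png

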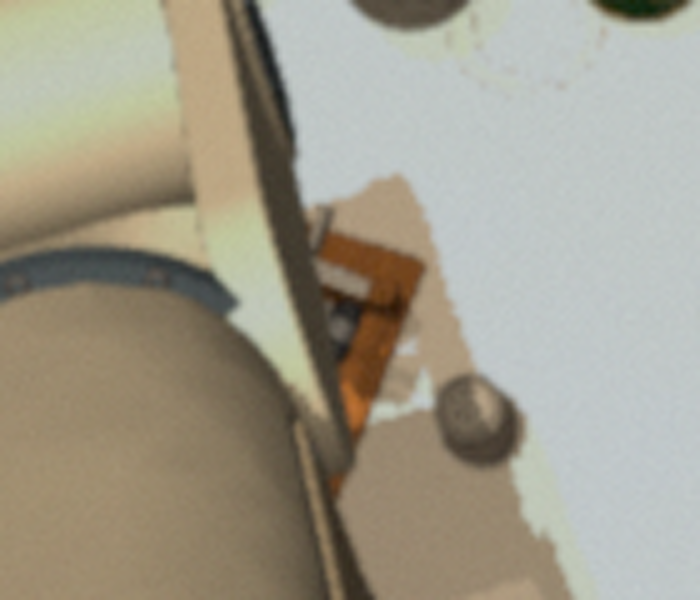

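```bash
python3 -m inch '[{"gripper":0.0345,"tx":0,"ty":0,"tz":-0.012,"spin":0},{"gripper":0.0345,"tx":-0.001,"ty":-0.005,"tz":-0.014,"spin":0},{"gripper":0.0345,"tx":-0.003,"ty":-0.012,"tz":-0.01,"spin":0},{"gripper":0.0345,"tx":-0.005,"ty":-0.02,"tz":-0.004,"spin":0},{"gripper":0.0345,"tx":-0.006,"ty":-0.025,"tz":0,"spin":0},{"gripper":0.0345,"tx":-0.006,"ty":-0.025,"tz":0,"spin":0},{"gripper":0.0345,"tx":-0.006,"ty":-0.025,"tz":0,"spin":0},{"gripper":0.0345,"tx":-0.006,"ty":-0.025,"tz":0,"spin":0}]' 20
python3 -m inch '[{"gripper":0.0345,"tx":-0.006,"ty":-0.025,"tz":0,"spin":0},{"gripper":0.0345,"tx":-0.006,"ty":-0.025,"tz":0,"spin":0},{"gripper":0.0345,"tx":-0.006,"ty":-0.025,"tz":0,"spin":0},{"gripper":0.0345,"tx":-0.006,"ty":-0.025,"tz":0,"spin":0},{"gripper":0.0345,"tx":-0.006,"ty":-0.025,"tz":0,"spin":0},{"gripper":0.0345,"tx":-0.006,"ty":-0.025,"tz":0,"spin":0},{"gripper":0.0345,"tx":-0.006,"ty":-0.025,"tz":0,"spin":0},{"gripper":0.0345,"tx":-0.004,"ty":-0.018,"tz":0,"spin":0}]' 20
python3 - <<'E'
from h import *
s=sense();print(s["eef_pos"],s["contact_force"],s["wrist_torque"],s["opening"]*85.4)
f=grab_frame("scene");a=f["pixels"][:,:,::-1].copy();cv2.imwrite("pics/s12.png",a)
f=grab_frame("top");a=f["pixels"][:,:,::-1].copy();cv2.imwrite("pics/t12.png",a)
E
```

```text
clock: 11.1
eef_pos: [485.5, 49.4, 117.0]
tcp_rot: [-3.142, 0.0, 2.846]
contact_force: [0.2, -0.5, -1.5]
opening: 0.403
clock: 11.9
eef_pos: [473.1, -149.0, 117.0]
tcp_rot: [-3.141, 0.001, 2.846]
contact_force: [1.3, 0.2, -0.8]
opening: 0.405
[ 473.134019   -149.04356924  116.97147108] [ 1.26142818  0.18512873 -0.84977202] [-0.01606572 -0.02166418  0.05090121] 34.57081977127701
```

View pics/s12.png

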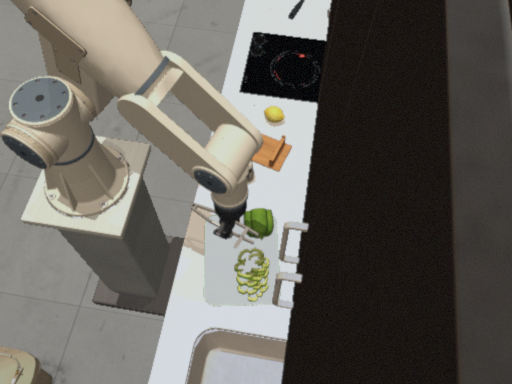

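View pics/t12.png

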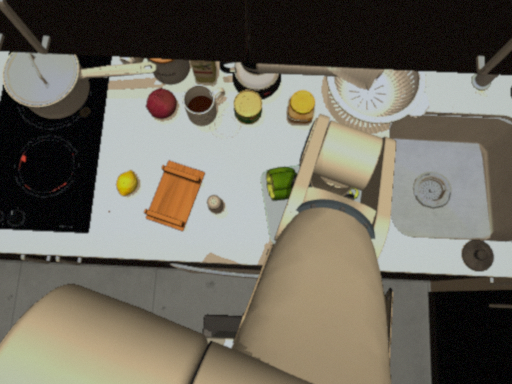

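```bash
python3 -m inch '[{"gripper":0.0345,"tx":-0.005,"ty":-0.015,"tz":0,"spin":0},{"gripper":0.0345,"tx":-0.005,"ty":-0.014,"tz":0,"spin":0},{"gripper":0.0345,"tx":-0.004,"ty":-0.011,"tz":0,"spin":0},{"gripper":0.0345,"tx":-0.003,"ty":-0.007,"tz":0,"spin":0},{"gripper":0.0345,"tx":0,"ty":-0.003,"tz":0,"spin":0},{"gripper":0.0345,"tx":0,"ty":0,"tz":0,"spin":0},{"gripper":0.0345,"tx":0,"ty":0,"tz":0,"spin":0},{"gripper":0.0345,"tx":0,"ty":0,"tz":0,"spin":0}]' 20
python3 - <<'E'
from h import *
s=sense();print(s["eef_pos"],s["contact_force"],s["wrist_torque"],s["opening"]*85.4)
f=grab_frame("scene");a=f["pixels"][:,:,::-1].copy();cv2.imwrite("pics/s13.png",a)
cv2.imwrite("pics/s13z.png",cv2.resize(a[190:310,180:300],None,fx=5,fy=5,interpolation=cv2.INTER_CUBIC))
cv2.imwrite("pics/s13zz.png",cv2.resize(a[215:275,205:275],None,fx=10,fy=10,interpolation=cv2.INTER_CUBIC))
f=grab_frame("top");a=f["pixels"][:,:,::-1].copy();cv2.imwrite("pics/t13.png",a)
E
```

```text
clock: 12.8
eef_pos: [475.4, -199.2, 116.2]
tcp_rot: [3.141, -0.0, 2.847]
contact_force: [-0.5, 0.2, -1.1]
opening: 0.402
[ 475.37414807 -199.18328624  116.22960209] [-0.51802121  0.24785419 -1.11040336] [-0.07579411 -0.01670843  0.04726054] 34.31887389486525
```

View pics/s13z.png

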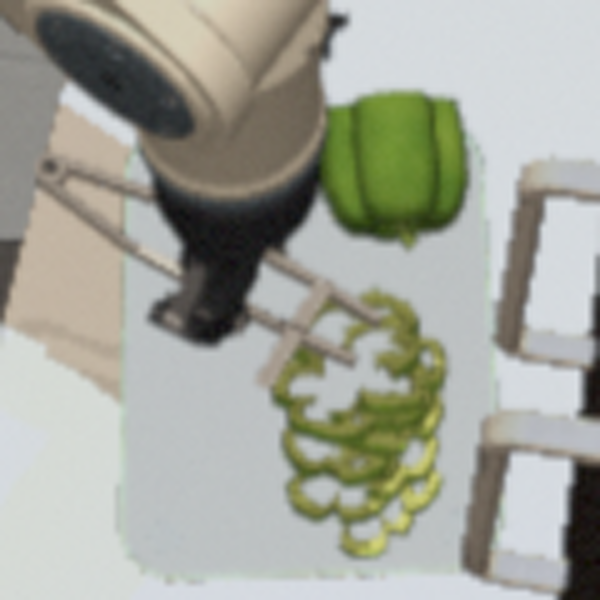

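View pics/s13zz.png

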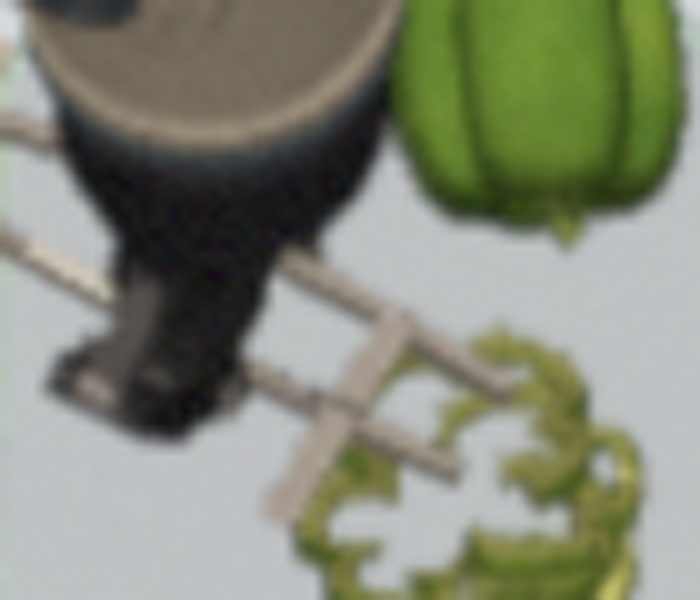

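View pics/t13.png

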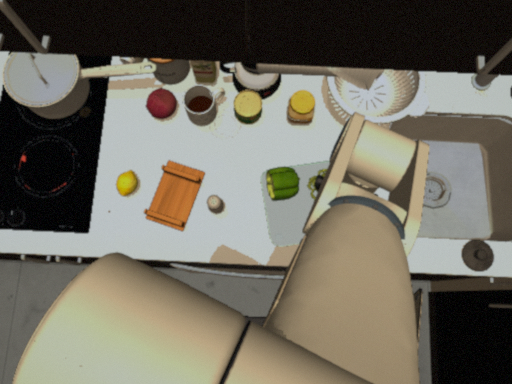

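```bash
python3 - <<'E'
from h import *
f=grab_frame("scene")
z10=lambda x,y:(205+(x+.5)/10-.5,215+(y+.5)/10-.5)
for z in (150,165,170,180):
    A=ray(0,*z10(512,388),z,f);B=ray(0,*z10(455,470),z,f)
    H=ray(0,180+(50+.5)/5-.5,190+(168+.5)/5-.5,z,f)
    d=A-B;print(z,A.round(1),B.round(1),((A+B)/2).round(1),np.linalg.norm(d).round(1),"H",H.round(1),"len",np.linalg.norm((A+B)/2-H).round(1), "yaw",np.arctan2(*((A+B)/2-H)[1::-1]))
print(proj([494,191,54],f))
E
```

```text
150 [ 543.9 -205.8  150. ] [ 533.6 -229.   150. ] [ 538.8 -217.4  150. ] 25.4 H [ 366.1 -154.   150. ] len 183.9 yaw -0.35174817023698446
165 [ 544.5 -211.5  165. ] [ 534.4 -234.4  165. ] [ 539.5 -223.   165. ] 25.0 H [ 369.2 -160.4  165. ] len 181.4 yaw -0.351748170236985
170 [ 544.8 -213.4  170. ] [ 534.7 -236.2  170. ] [ 539.7 -224.8  170. ] 24.9 H [ 370.2 -162.6  170. ] len 180.6 yaw -0.35174817023698435
180 [ 545.2 -217.2  180. ] [ 535.2 -239.8  180. ] [ 540.2 -228.5  180. ] 24.7 H [ 372.3 -166.9  180. ] len 178.9 yaw -0.35174817023698435
[[260.02393725 140.33578025]]
```

```bash
python3 - <<'E'
from h import *
fr=[grab_frame("scene") for _ in range(6)]
f=fr[0];p=np.mean([g["pixels"] for g in fr],0)[:,:,::-1].astype(np.uint8)
s=sense();print(s["clock"],s["opening"]*85.4,s["eef_pos"])
cv2.imwrite("pics/z14.png",cv2.resize(p[240:270,225:260],None,fx=20,fy=20,interpolation=cv2.INTER_CUBIC))
E
```

```text
13.25 34.64700050061271 [ 475.47240235 -199.57272277  116.2915882 ]
```

View pics/z14.png

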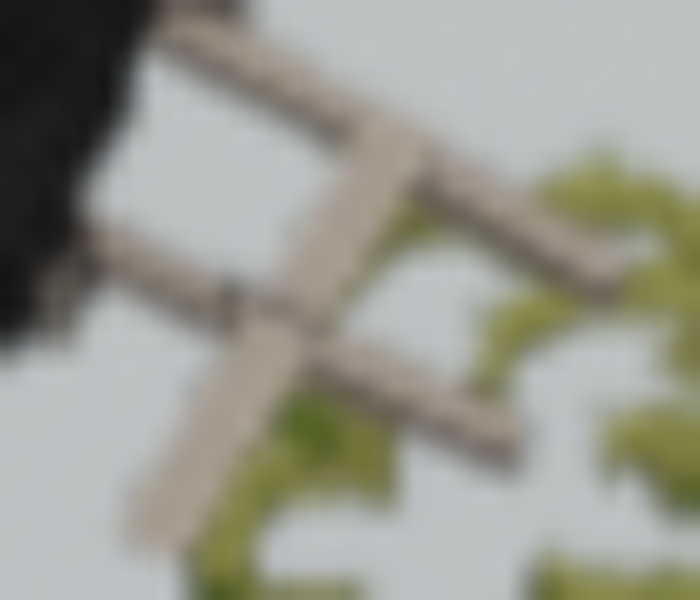

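```bash
python3 -m inch '[{"gripper":0.0339,"tx":0,"ty":0,"tz":0,"spin":0},{"gripper":0.0339,"tx":0,"ty":0,"tz":0,"spin":0},{"gripper":0.0339,"tx":0,"ty":0,"tz":0,"spin":0},{"gripper":0.0339,"tx":0,"ty":0,"tz":0,"spin":0},{"gripper":0.0339,"tx":0,"ty":0,"tz":0,"spin":0},{"gripper":0.0339,"tx":0,"ty":0,"tz":0,"spin":0},{"gripper":0.0339,"tx":0,"ty":0,"tz":0,"spin":0},{"gripper":0.0339,"tx":0,"ty":0,"tz":0,"spin":0}]' 20
python3 - <<'E'
from h import *
fr=[];o=[]
for _ in range(8): fr.append(grab_frame("scene"));o.append(sense()["opening"]*85.4)
p=np.mean([g["pixels"] for g in fr],0)[:,:,::-1].astype(np.uint8)
print(np.round(o,2),np.mean(o),sense()["eef_pos"])
cv2.imwrite("pics/z15.png",cv2.resize(p[240:270,225:260],None,fx=20,fy=20,interpolation=cv2.INTER_CUBIC))
E
```

```text
clock: 14.05
eef_pos: [475.5, -199.6, 116.3]
tcp_rot: [-3.142, 0.0, 2.847]
contact_force: [-0.7, 0.2, -0.1]
opening: 0.397
[34.07 34.36 34.17 34.06 33.98 34.02 34.29 33.78] 34.09127821792185 [ 475.46251771 -199.63639328  116.27886107]
```

View pics/z15.png

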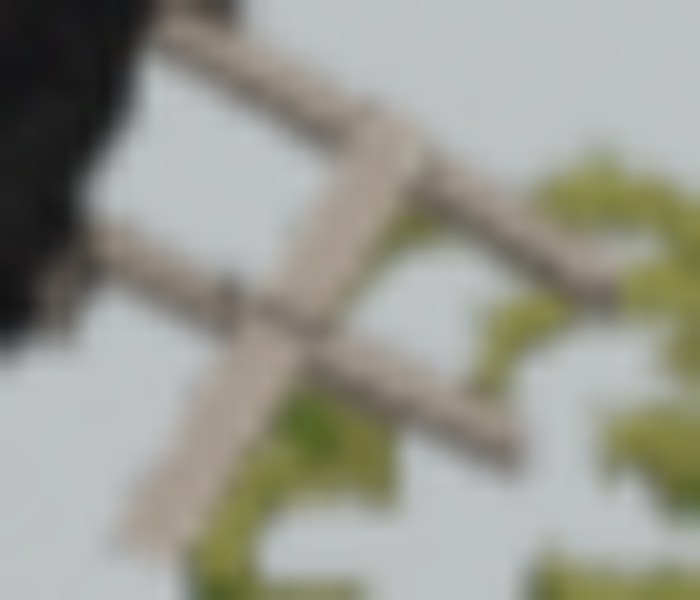

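```bash
for i in 1 2 3; do python3 -m inch '[{"gripper":0.0339,"tx":0,"ty":0,"tz":0,"spin":0},{"gripper":0.0339,"tx":0,"ty":0,"tz":0,"spin":0},{"gripper":0.0339,"tx":0,"ty":0,"tz":0,"spin":0},{"gripper":0.0339,"tx":0,"ty":0,"tz":0,"spin":0},{"gripper":0.0339,"tx":0,"ty":0,"tz":0,"spin":0},{"gripper":0.0339,"tx":0,"ty":0,"tz":0,"spin":0},{"gripper":0.0339,"tx":0,"ty":0,"tz":0,"spin":0},{"gripper":0.0339,"tx":0,"ty":0,"tz":0,"spin":0}]' 20; done
python3 - <<'E'
from h import *
p=grab_frame("scene")["pixels"][:,:,::-1]
cv2.imwrite("pics/s16z.png",cv2.resize(p[190:310,180:300],None,fx=5,fy=5,interpolation=cv2.INTER_CUBIC))
E
```

```text
clock: 15.25
eef_pos: [475.4, -199.6, 116.3]
tcp_rot: [-3.142, -0.0, 2.847]
contact_force: [-0.1, -0.2, 0.5]
opening: 0.398
clock: 16.05
eef_pos: [475.4, -199.6, 116.3]
tcp_rot: [-3.142, -0.0, 2.847]
contact_force: [0.3, 0.2, -1.8]
opening: 0.399
clock: 16.85
eef_pos: [475.4, -199.6, 116.3]
tcp_rot: [-3.142, 0.0, 2.847]
contact_force: [0.1, 0.2, -0.3]
opening: 0.401
```

View pics/s16z.png

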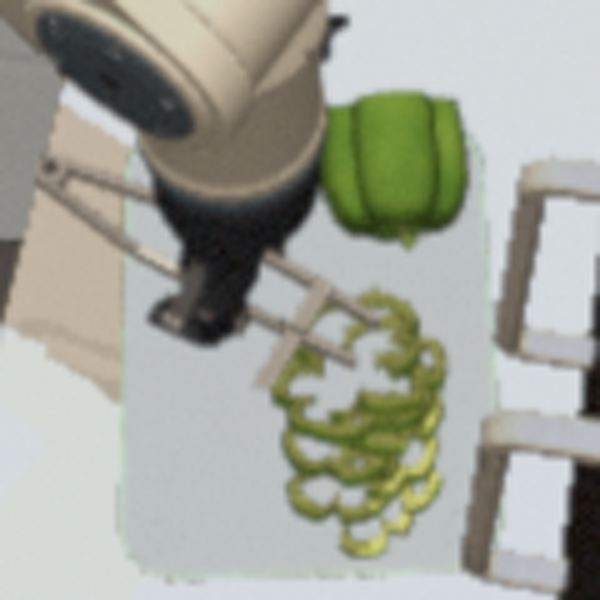

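```bash
python3 -c "
from rig import *
print(sign_off())"
```

```text
the job is handed in; nothing more can be done
None
```

The arm is holding the tongs level, about 10 cm above the top of the heap of slices. They are squeezed to about the 20 mm mark, and I handed the job in at about 17 s.

**Last checks:**
- **Position:** the middle of the tips measured about (540, -225, 163) mm, and the heap's middle about (540, -222) mm.
- **Gap:** the opening over the arms held at about 34.0 to 34.3 mm for more than 2.5 s, which is a tip gap of about 20 to 20.6 mm. In the close-up the peg stands at the mark to within about 1 mm. Before the last small squeeze, the tip spacing seen by the camera was about 25 mm between arm centres, which also fits a 20 mm gap.
- **Level:** the apparent length of the tongs suggests they are within 1 to 2° of level.
- **Other things:** the whole pepper, the slices, the lemon and the salt shaker showed no sign of being moved.

**What disagreed or could not be checked:**
- **Finger height:** the finger ends stood about 25 mm higher than the TCP reading implied. My first closing at TCP height 27 mm missed the tongs, so I went down until the arms visibly moved, ending at about 2 mm.
- **Yaw:** the tongs looked turned by about 0.05 rad compared with the tool.
- **Top camera:** the arm blocked its view at the end, so the final position and level rest on the scene camera alone.

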